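# Check a guillotine tool's die gap with the gauge that drags

## Task

Check the gap under the top die of the smithing guillotine: of the three wooden-handled gauges on the bench, take the middle-sized one, the one that should just drag, lay its blade on the base plate in front of the guide posts and slide it straight in under the die until its tip shows beyond the far side of the die. Then let go and leave it lying in the gap, with the die riding on the blade.

Things in the scene. Friction and masses are not known exactly. Their poses are not given: they have to be found in the camera images.
- gauge_grip (a point): Middle-sized of 3 gauges that swap places: flat aluminium blade 170 x 32 x 9 mm (the others: 18 wide x 4 thick, 50 wide x 17 thick) with upright wooden handle block, 30 mm along the blade, 14 across it (grip this), top 52 mm above the blade's underside. 140 g. Lies flat. Point: in the handle, 34 mm above the underside. x: to the tip, 115 mm ahead (tail 55 mm behind); z up.
- guide: Smithing guillotine fixed to the bench: steel base plate 170 x 120 x 8 mm, two dark guide posts 80 mm tall, 72 mm apart inside, 44 mm deep, and between them a steel top die with a round head about 95 mm above the bench. Origin: on the bench, midway between the posts, below the die's middle. x: direction in which the gauge is slid in. The plate reaches 120 mm before the origin and 50 mm behind.
- gap (a point): Point on the base plate's top face, 8 mm above the bench, midway between the posts and below the die's middle; axes as the guide's. The die's flat underside is 30 mm deep (15 mm each way along x) and hangs 6 mm above the plate; in front of it a lead-in slopes up to 14 mm above the plate at 41 mm before the point.
- top_die (a joint): Lift of the top die in its guides, m: 0 at its stop with the 6 mm gap, at most 0.005. Only its weight (350 g) holds it down; the 9 mm blade pushed in under the lead-in raises it to about 0.003 against a drag of 2 to 10 N, more if the blade is pressed down hard. A blade held over 2 mm above the plate jams the die against its upper stop.
Things that resemble listed ones, but are neither listed nor needed, are in the scene too. Leave any red look-alike of the part that bears gauge_grip alone.

How it is judged:
At the end, for the whole second after the job is handed in: The middle-sized gauge lies released in the gap, its tip past the far side of the die (handle point at most 100 mm before the gap point, within 35 mm sideways, tilted less than 10 degrees), with the top die riding on the blade (lifted more than 1.5 mm) (value of joint top_die above 0.0015 m and x of gauge_grip in the frame of gap between -0.1 and -0.025 m and y of gauge_grip in the frame of gap between -0.035 and 0.035 m and angle between gauge_grip's own z axis and vertical below 0.17 rad); the robot touches nothing.
It also fails if it takes over 45 s, if anything falls off the work surface, if the arm or the gripper's body presses on something with over 40 N, if the wrist force passes 120 N, or if a joint passes its speed limit or range.

## Robot

A 6-joint arm with a two-finger parallel gripper is mounted at the origin on the work surface. World frame = base frame: x ahead of the robot, y to its left, z up, the work surface at z = 0. Lengths are in m, angles in rad, forces in N, time in s.
With the tool pointing down it reaches from about 0.35 to 0.975 m from the base axis. Payload 4.9 kg.
Tool frame: the origin (TCP) lies between the finger pads; the fingertips stand 17 mm ahead of it and the grasp point (between the pads) lies 2 mm behind it; z points along the fingers, y is the direction in which the jaws open and shut (so a half turn about z gives the same grasp; the last joint's range is limited). The gripper opens to 85 mm and grips with 20 to 120 N. Pads are 22 mm wide; open, the fingers measure 114 mm over their backs; the gripper's body (76 mm by 85 mm) begins 54 mm behind the grasp point. The pads swing forward as they close: fully open they stand 13 mm farther back than shut.
Start: joints at [-1.343, 0.053, 1.613, -0, 1.476, -0.119], TCP at [0.212, -0.588, 0.248] pointing down, gripper open.
Joint ranges: [-3.01, 3.01], [-1.01, 2.22], [0.06, 2.58], [-1.02, 4.17], [0.09, 2.62], [-3.14, 3.14]. Speed limits (rad/s): [2.57, 2.57, 3.14, 3.14, 3.14, 3.14].

## Interface

Orientations are given as a unit quaternion [w, x, y, z].
In Python, from plant import state, grab_frame, camera_model, job_done, find_in, silhouettes, landmark_of gives the robot as it stands.
- The arm moves only by the shell command python3 -m crank 'ROWS'. ROWS is JSON, a list of rows, each an object with "angular": the turn, a rotation vector about the tool's x, y, z each as a share of 5 degrees, from -1 to 1, a list of three; "delta_pos": the shift along the tool's x, y, z each as a share of 3 cm, from -1 to 1, a list of three; "gripper": the opening, from 0 (shut) to 1 (fully open). In form: [{"angular": [ax, ay, az], "delta_pos": [tx, ty, tz], "gripper": gripper}, ...]. A call has 1 to 12 rows; each row shifts and turns the commanded pose from where the row before left it, along the tool's axes as they then stand; what a row does not reach is not made up. A row lasts 1/8 s, in which the tool goes at most 62.5 mm and 10.7 degrees, less where a joint would pass 70% of its speed; a pose out of reach is approached as far as the arm can. A call with a number of a shift or a turn outside -1 to 1 is refused whole. A call with a gripper value outside its range is refused whole. The fingers move at their own pace and stop on an object; the grip force is fixed at half the most. Time passes only in rows, so rows that do not move let the fingers close. It gives the time, the measured TCP pose, the force and the opening at its end, in the units of the state.
- state(): the state, without advancing time (a new reading comes with each control period).
- grab_frame(name): name is "scene" or "top" or "wrist"; returns the picture (420x560x3 uint8, red, green, blue); there is no depth.
- camera_model(name): a dict with "camera_matrix" (3x3 intrinsics, pixels), "rvec" (rotation vector, rad) and "tvec" (3), from world to camera coordinates, as OpenCV has them; the wrist camera has in their place "mount" (4x4, takes a point from camera to tool coordinates, whose origin is the TCP and whose axes are the flange's). Camera axes: x right, y down, z forward; pixel columns grow to the right and rows downward; lengths in m; the calibration is good to about 2 mm. A picture is of the moment at which its call begins: read the wrist's pose just before it. camera_model takes no time and is no camera call.
- job_done(): hands the job in, once; it reports no verdict.
Trained networks look in the newest picture that a camera, given by its name, has taken for a name from the list of things; names that differ only in an ending like _2 or _b are one class to them, and where a whole thing is asked for, a point or a joint stands for the part that bears it (a point fixed in the world has none). Each returns a list of dicts, best first, with "conf" (0 to 1); they miss things now and then, are a little off and sometimes report something else, mostly with a low value. They report only what shows in the picture. A call takes as long as a camera call. They do not tell look-alikes from the thing itself.
- find_in(camera, target): "bbox" ([left, top, right, bottom] in pixels, round what is visible of it).
- silhouettes(camera, target): "mask" (420x560 bool, what is visible of it) and "bbox" ([left, top, right, bottom] in pixels, round what is visible of it).
- landmark_of(camera, target): "pixel" ([column, row] in pixels: a listed point, or the origin of a listed thing).
The state is a dict: "time": time; "joint_pos": joint angles; "joint_vel": joint speeds; "joint_efforts": joint torques, N m; "tool_pos": TCP position; "tool_rot": TCP orientation; "contact_force": force on the tool from outside, world axes, zero at the start; "ft_torque": the same for the moment, N m; "gripper_width": opening from 0.0 (shut) to 1.0 (fully open).
Only numpy, scipy, OpenCV 4.12 (cv2) and the standard library are available. Lean on these libraries where they do the work, as an engineer would, in place of code of your own. Each camera call takes 0.05 s, during which the arm holds its last target.

## Working session

There is one attempt and no reset: what is moved stays moved. The work goes in short steps, Python scripts to look and compute and a shell command to move; the robot and the scene stay as the last step left them, time stands still between calls to the robot, and variables do not carry over. Pictures are saved under pics/ and viewed, and the job is handed in when it is done.

```bash
mkdir -p pics; ls
python3 - <<'E'
from plant import *
import cv2
s=state(); print(s)
for c in ["scene","top"]:
    im=grab_frame(c); cv2.imwrite(f"pics/{c}0.png",im[:,:,::-1])
    m=camera_model(c); print(c,m)
    for t in ["gauge_grip","guide","gap","top_die"]:
        for f in (find_in,landmark_of):
            try: print(t,f.__name__,[(d['conf'],d.get('bbox',d.get('pixel'))) for d in f(c,t)])
            except Exception as e: print(t,e)
print(camera_model("wrist"))
E
```

```text
pics
{'time': 0.0, 'joint_pos': array([-1.34298998e+00,  5.33353470e-02,  1.61430651e+00, -6.02085212e-06,
        1.47599571e+00, -1.18987604e-01]), 'joint_vel': array([ 0.00049066, -0.00023236, -0.00048566, -0.00015534, -0.00139726,
        0.0010735 ]), 'joint_efforts': array([-6.24110453e-04, -3.93681800e+01, -3.70178998e+01, -2.64134751e-04,
        7.09562548e-03,  1.08489036e-06]), 'tool_pos': array([ 0.2122991 , -0.58720824,  0.24706885]), 'tool_rot': array([-1.02077665e-03,  9.85003809e-01,  1.72529565e-01, -5.85957425e-05]), 'contact_force': array([-0.1308397 , -0.26465999,  0.06675493]), 'ft_torque': array([-0.01242822, -0.0197628 ,  0.05157259]), 'gripper_width': 1.0016154593417372}
scene {'camera_matrix': array([[445.2218841 ,   0.        , 276.89111723],
       [  0.        , 445.2218841 , 192.42740298],
       [  0.        ,   0.        ,   1.        ]]), 'rvec': array([ 2.03544058,  0.67984776, -0.40871665]), 'tvec': array([-0.30106238, -0.10185613,  1.20708223])}
gauge_grip call [(0.72, [260.4, 222.7, 342.9, 277.6]), (0.72, [308.7, 140.4, 355.7, 175.5]), (0.66, [84.2
[... 962 characters left out ...]
)]
gap call [(0.58, [189.9, 95.7, 258.4, 188.7])]
gap call [(0.96, [227.9, 125.7])]
top_die call [(0.55, [205.4, 108.4, 242.2, 144.7])]
top_die it knows: gap, gauge_grip, guide
{'camera_matrix': array([[374.94814475,   0.        , 276.59784856],
       [  0.        , 374.94814475, 210.01746554],
       [  0.        ,   0.        ,   1.        ]]), 'mount': array([[ 8.64771134e-05, -9.45177612e-01, -3.26556695e-01,
         8.28077898e-02],
       [ 9.99999927e-01, -4.01966972e-05,  3.81159312e-04,
         3.46735429e-04],
       [-3.73389749e-04, -3.26556704e-01,  9.45177539e-01,
        -1.24980411e-01],
       [ 0.00000000e+00,  0.00000000e+00,  0.00000000e+00,
         1.00000000e+00]])}
```

View pics/scene0.png

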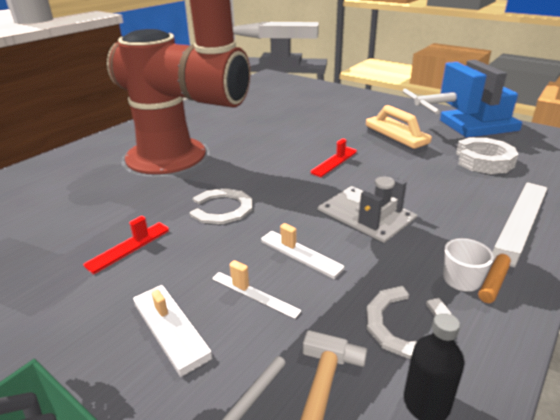

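View pics/top0.png

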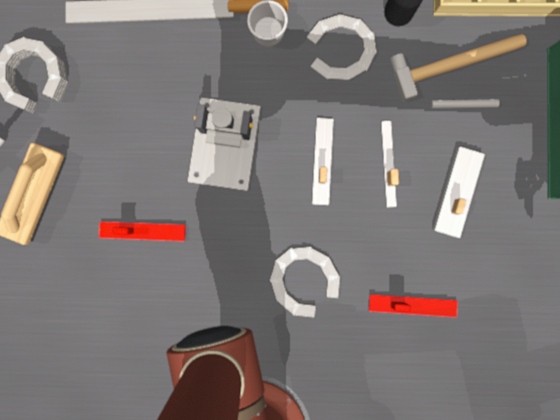

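```bash
cat > h.py <<'E'
import numpy as np, cv2
from plant import *
def ray(cam,px):
    m=camera_model(cam); R=cv2.Rodrigues(m['rvec'])[0]
    C=-R.T@m['tvec']; d=R.T@np.linalg.inv(m['camera_matrix'])@np.array([px[0],px[1],1.]); return C,d
def onz(cam,px,z):
    C,d=ray(cam,px); return C+d*(z-C[2])/d[2]
def proj(cam,P):
    m=camera_model(cam); return cv2.projectPoints(np.array(P,float).reshape(-1,1,3),m['rvec'],m['tvec'],m['camera_matrix'],None)[0][:,0]
def tri(p1,p2):
    C1,d1=ray('scene',p1);C2,d2=ray('top',p2)
    A=np.c_[d1,-d2]; t=np.linalg.lstsq(A,C2-C1,rcond=None)[0]
    a,b=C1+d1*t[0],C2+d2*t[1]; return (a+b)/2,np.linalg.norm(a-b)
E
python3 - <<'E'
from h import *
im=cv2.imread('pics/top0.png')
for n,p in [('mid',(323,160)),('small',(389,163)),('big',(460,192))]: print(n,onz('top',p,0.009))
# bright mask of the blades
g=im.min(axis=2)
for (x0,y0,x1,y1) in [(305,110,342,212),(375,115,408,212),(428,140,492,245)]:
    m=(g[y0:y1,x0:x1]>150).astype(np.uint8)
    c=np.concatenate(cv2.findContours(m,0,2)[0])+np.array([x0,y0])
    r=cv2.minAreaRect(c); b=cv2.boxPoints(r); w=np.array([onz('top',q,0.009) for q in b])
    print(r, np.linalg.norm(w[0]-w[1]),np.linalg.norm(w[1]-w[2])); print(w.round(4))
print(onz('top',(227.9,125.7),0.008), onz('scene',(383.1,216.3),.008),onz('scene',(385.1,222.7),0),onz('top',(227.1,125.2),0))
mk=silhouettes('top','gauge_grip')
for d in mk: print(d['conf'],d['bbox'])
cv2.imwrite('pics/crop.png',cv2.resize(im[85:255,180:500],None,fx=2.5,fy=2.5,interpolation=2))
E
```

```text
mid [ 0.54100221 -0.13237391  0.009     ]
small [ 0.53657396 -0.26207451  0.009     ]
big [ 0.48117276 -0.40087146  0.009     ]
((322.2508544921875, 161.15090942382812), (17.803787231445312, 87.19378662109375), 2.9609360694885254) 0.17279357482637717 0.035173051117619765
[[ 0.4534 -0.11    0.009 ]
 [ 0.626  -0.1169  0.009 ]
 [ 0.6245 -0.152   0.009 ]
 [ 0.452  -0.1449  0.009 ]]
((389.66748046875, 163.45741271972656), (87.3329086303711, 13.292098999023438), 86.34777069091797) 0.026139731408538668 0.17240753797162683
[[ 0.621  -0.2444  0.009 ]
 [ 0.623  -0.2704  0.009 ]
 [ 0.451  -0.2823  0.009 ]
 [ 0.4489 -0.2564  0.009 ]]
((459.26416015625, 192.17088317871094), (27.521059036254883, 88.74210357666016), 16.50436019897461) 0.17469622540145585 0.05353684848521042
[[ 0.4045 -0.3494  0.009 ]
 [ 0.5723 -0.3982  0.009 ]
 [ 0.5574 -0.4496  0.009 ]
 [ 0.39   -0.4007  0.009 ]]
[0.60738281 0.05690668 0.008     ] [0.60915839 0.06379291 0.008     ] [0.61832588 0.05609039 0.        ] [0.60993461 0.05943466 0.        ]
0.72 [365.4, 290.9, 455.0, 315.7]
0.68 [101.8, 221.4, 184.8, 244.0]
0.67 [313.3, 118.7, 333.9, 207.2]
```

View pics/crop.png

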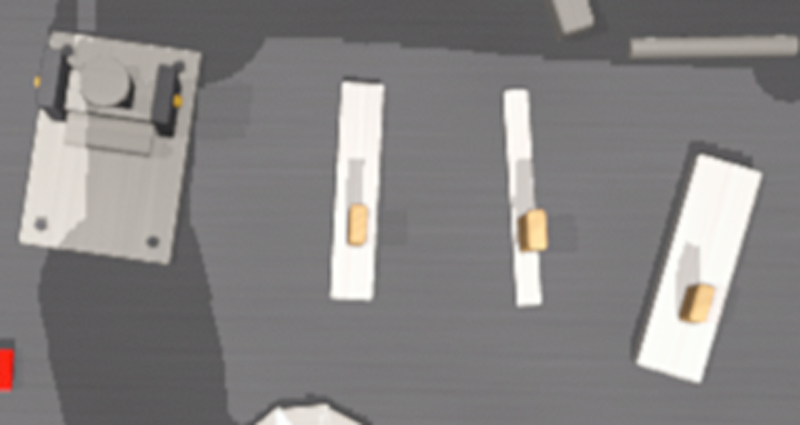

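Run:
```python
from h import *
print('handle top',onz('top',(322.8,174.6),.052), 'pt .034 tri',tri((289,233.5),(324.8,173.2)))
c=[(188,181.8),(247.2,190.2),(260,105.8),(200.8,97.8)]
w=np.array([onz('top',q,.008) for q in c]); print(w.round(4))
print([np.linalg.norm(w[i]-w[(i+1)%4]) for i in range(4)])
f=(w[0]+w[1])/2; b=(w[2]+w[3])/2; d=b-f; print('yaw',np.arctan2(d[1],d[0]), np.arctan2(-(w[1]-w[0])[0]*-1,-(w[1]-w[0])[1]))
u=d/np.linalg.norm(d); m=(f+b)/2; print('origin',m+u*.035)
# scene check
y=np.arctan2(d[1],d[0]); R=np.array([[np.cos(y),-np.sin(y),0],[np.sin(y),np.cos(y),0],[0,0,1]])
o=m+u*.035
im=cv2.imread('pics/scene0.png')
P=[o+R@np.array(q) for q in [(-.12,.06,0),(-.12,-.06,0),(.05,-.06,0),(.05,.06,0),(0,0,0),(0,0,.087)]]
G=[np.array([.5095,-.1298,0])+np.array(v) for v in [(0,0,.034),(0,0,.052),(.115,-.0047,.009),(-.055,.0022,.009)]]
for q in proj('scene',P+G): cv2.circle(im,tuple(int(round(v*1)) for v in q),1,(0,0,255),-1)
cv2.imwrite('pics/chk.png',cv2.resize(im[150:300,240:440],None,fx=4,fy=4,interpolation=2))
```

```text
handle top [ 0.50762405 -0.12938589  0.052     ] pt .034 tri (array([ 0.5118997 , -0.13374761,  0.0400609 ]), np.float64(0.0007599656466518944))
[[ 0.4947  0.1341  0.008 ]
 [ 0.4795  0.0164  0.008 ]
 [ 0.6478 -0.0063  0.008 ]
 [ 0.6628  0.112   0.008 ]]
[np.float64(0.11868196247738355), np.float64(0.16989442987471473), np.float64(0.11924147864359345), np.float64(0.16957988739311897)]
yaw -0.13259314681881906 -0.12830636250491878
origin [0.60589104 0.05944286 0.008     ]
```

View pics/chk.png

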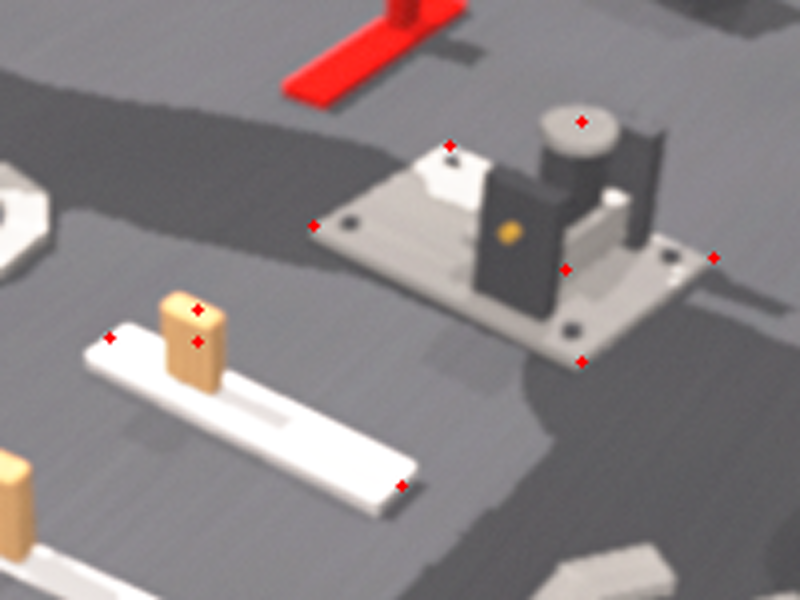

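```bash
python3 -m crank '[{"angular":[0,0,0.89],"delta_pos":[0,0,0],"gripper":1},{"angular":[0,0,0.89],"delta_pos":[0,0,0],"gripper":1},{"angular":[0,0,0.89],"delta_pos":[0,0,0],"gripper":1},{"angular":[0,0,0.89],"delta_pos":[0,0,0],"gripper":1},{"angular":[0,0,0.89],"delta_pos":[0,0,0],"gripper":1},{"angular":[0,0,0],"delta_pos":[0.58,-0.98,0],"gripper":1},{"angular":[0,0,0],"delta_pos":[0.58,-0.98,0],"gripper":1},{"angular":[0,0,0],"delta_pos":[0.58,-0.98,0],"gripper":1},{"angular":[0,0,0],"delta_pos":[0.58,-0.98,0],"gripper":1},{"angular":[0,0,0],"delta_pos":[0.58,-0.98,0],"gripper":1},{"angular":[0,0,0],"delta_pos":[0.58,-0.98,0],"gripper":1},{"angular":[0,0,0],"delta_pos":[0.58,-0.98,0],"gripper":1}]'
python3 -m crank '[{"angular":[0,0,0],"delta_pos":[0.58,-0.98,0],"gripper":1},{"angular":[0,0,0],"delta_pos":[0.58,-0.98,0],"gripper":1},{"angular":[0,0,0],"delta_pos":[0.58,-0.98,0],"gripper":1},{"angular":[0,0,0],"delta_pos":[0.58,-0.98,0],"gripper":1},{"angular":[0,0,0],"delta_pos":[0.58,-0.98,0],"gripper":1},{"angular":[0,0,0],"delta_pos":[0.58,-0.98,0.2],"gripper":1},{"angular":[0,0,0],"delta_pos":[0.58,-0.98,0.4],"gripper":1},{"angular":[0,0,0],"delta_pos":[0.58,-0.98,0.7],"gripper":1},{"angular":[0,0,0],"delta_pos":[0.58,-0.98,0.7],"gripper":1},{"angular":[0,0,0],"delta_pos":[0,0,0],"gripper":1}]'
cat >> h.py <<'E'
from scipy.spatial.transform import Rotation as Ro
def tool():
    s=state(); q=s['tool_rot']; return s, Ro.from_quat([q[1],q[2],q[3],q[0]]).as_matrix()
def need(P,yaw):
    s,R=tool(); d=R.T@(np.array(P)-s['tool_pos'])
    Rt=np.array([[np.cos(yaw),np.sin(yaw),0],[np.sin(yaw),-np.cos(yaw),0],[0,0,-1]])
    print('t',s['time'],'pos',s['tool_pos'].round(4),'d units',(d/.03).round(3),'turn units',(np.degrees(Ro.from_matrix(R.T@Rt).as_rotvec())/5).round(3),'F',s['contact_force'].round(1),'w',round(s['gripper_width'],3))
E
python3 - <<'E'
from h import *
need((.509,-.1295,.032),-.041)
s,R=tool(); im=grab_frame('wrist'); cv2.imwrite('pics/w1.png',im[:,:,::-1])
m=camera_model('wrist'); M=m['mount']
for pt in [(.509,-.1295,.052),(.509,-.1295,.034),(.6239,-.1342,.009),(.454,-.1272,.009)]:
    p=R.T@(np.array(pt)-s['tool_pos']); c=M[:3,:3].T@(p-M[:3,3]); u=m['camera_matrix']@c; print(pt,(u/u[2])[:2])
print(landmark_of('wrist','gauge_grip'))
E
```

```text
time: 2.35
tool_pos: [0.3432, -0.3863, 0.2485]
tool_rot: [0.0, 1.0, -0.021, 0.0]
contact_force: [0.2, -0.3, -0.4]
gripper_width: 1.001
time: 3.6
tool_pos: [0.5096, -0.1274, 0.1861]
tool_rot: [-0.001, 1.0, -0.019, -0.002]
contact_force: [0.7, -0.8, 0.5]
gripper_width: 0.999
t 3.6 pos [ 0.5096 -0.1274  0.1861] d units [3.000e-03 7.900e-02 5.137e+00] turn units [-0.017  0.044  0.03 ] F [ 0.7 -0.8  0.5] w 0.999
(0.509, -0.1295, 0.052) [278.47917046 201.60598452]
(0.509, -0.1295, 0.034) [278.40201906 194.39161766]
(0.6239, -0.1342, 0.009) [278.94796863  34.11312013]
(0.454, -0.1272, 0.009) [277.9978488  245.91135845]
[{'pixel': [281.5, 197.1], 'conf': 0.56}, {'pixel': [33.1, 72.7], 'conf': 0.28}]
```

View pics/w1.png

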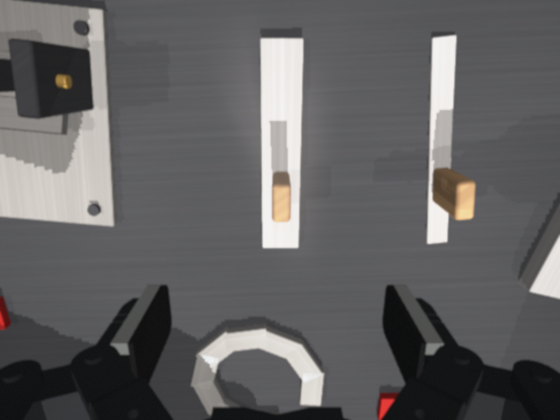

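```bash
python3 -m crank '[{"angular":[0,0.04,0.03],"delta_pos":[-0.04,0.1,0.85],"gripper":1},{"angular":[0,0,0],"delta_pos":[0,0,0.85],"gripper":1},{"angular":[0,0,0],"delta_pos":[0,0,0.85],"gripper":1},{"angular":[0,0,0],"delta_pos":[0,0,0.85],"gripper":1},{"angular":[0,0,0],"delta_pos":[0,0,0.85],"gripper":1},{"angular":[0,0,0],"delta_pos":[0,0,0.83],"gripper":1},{"angular":[0,0,0],"delta_pos":[0,0,0],"gripper":1},{"angular":[0,0,0],"delta_pos":[0,0,0],"gripper":1}]'
python3 - <<'E'
from h import *
need((.508,-.1305,.033),-.041)
E
```

```text
time: 4.7
tool_pos: [0.5101, -0.1334, 0.0376]
tool_rot: [0.001, 1.0, -0.023, 0.003]
contact_force: [1.0, 0.5, 0.6]
gripper_width: 1.004
t 4.7 pos [ 0.5101 -0.1334  0.0376] d units [-0.077 -0.093  0.152] turn units [ 0.011 -0.067 -0.047] F [1.  0.5 0.6] w 1.004
```

```bash
python3 -m crank '[{"angular":[0,0,0],"delta_pos":[-0.05,-0.05,0.1],"gripper":1},{"angular":[0,0,0],"delta_pos":[0,0,0],"gripper":0},{"angular":[0,0,0],"delta_pos":[0,0,0],"gripper":0},{"angular":[0,0,0],"delta_pos":[0,0,0],"gripper":0},{"angular":[0,0,0],"delta_pos":[0,0,0],"gripper":0},{"angular":[0,0,0],"delta_pos":[0,0,0],"gripper":0},{"angular":[0,0,0],"delta_pos":[0,0,0],"gripper":0},{"angular":[0,0,0],"delta_pos":[0,0,0],"gripper":0},{"angular":[0,0,0],"delta_pos":[0,0,0],"gripper":0}]'
python3 - <<'E'
from h import *
need((.508,-.1305,.033),-.041)
im=grab_frame('wrist'); cv2.imwrite('pics/w2.png',im[:,:,::-1])
E
```

```text
time: 5.82
tool_pos: [0.5079, -0.1307, 0.033]
tool_rot: [0.0, 1.0, -0.022, 0.002]
contact_force: [0.1, 0.5, 1.2]
gripper_width: 0.157
t 5.825 pos [ 0.5079 -0.1307  0.033 ] d units [ 0.003 -0.008 -0.   ] turn units [-0.    -0.042 -0.035] F [0.1 0.5 1.2] w 0.157
```

View pics/w2.png

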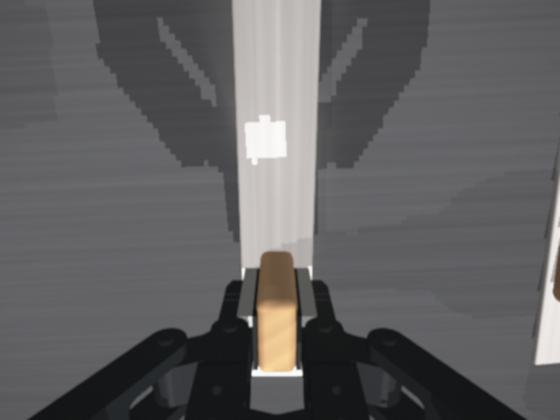

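```bash
python3 -m crank '[{"angular":[0,0,0],"delta_pos":[0,0,-0.3],"gripper":0},{"angular":[0,0,0],"delta_pos":[-0.5,0,-0.5],"gripper":0},{"angular":[0,0,0],"delta_pos":[-0.8,0,-0.5],"gripper":0},{"angular":[0,0,0],"delta_pos":[-0.8,-0.5,-0.5],"gripper":0},{"angular":[0,0,0],"delta_pos":[-0.7,-0.9,0],"gripper":0},{"angular":[0,0,0],"delta_pos":[0,-0.9,0],"gripper":0},{"angular":[0,0,0],"delta_pos":[0,-0.9,0],"gripper":0},{"angular":[0,0,0],"delta_pos":[0,-0.9,0],"gripper":0},{"angular":[0,0,0],"delta_pos":[0,-0.9,0],"gripper":0},{"angular":[0,0,0],"delta_pos":[0,-0.9,0],"gripper":0},{"angular":[0,0,0],"delta_pos":[0,-0.9,0],"gripper":0},{"angular":[0,-0.04,1],"delta_pos":[0,-0.2,0],"gripper":0}]'
python3 -m crank '[{"angular":[0,0,0],"delta_pos":[0,0,0],"gripper":0},{"angular":[0,0,0],"delta_pos":[0,0,0],"gripper":0},{"angular":[0,0,0],"delta_pos":[0,0,0],"gripper":0}]'
python3 - <<'E'
from h import *
need((.4325,.0823,.045),-.131)
for c in ('top','scene','wrist'):
    im=grab_frame(c)[:,:,::-1]; cv2.imwrite(f'pics/{c}3.png',im)
    try: print([(d['conf'],d['pixel']) for d in landmark_of(c,'gauge_grip')])
    except Exception as e: print(e)
a=cv2.imread('pics/top3.png')[80:220,150:350]; b=cv2.imread('pics/scene3.png')[140:280,200:430]
cv2.imwrite('pics/c3t.png',cv2.resize(a,None,fx=4,fy=4,interpolation=2)); cv2.imwrite('pics/c3s.png',cv2.resize(b,None,fx=3.4,fy=3.4,interpolation=2))
E
```

```text
time: 7.38
tool_pos: [0.4325, 0.084, 0.0867]
tool_rot: [-0.0, 0.998, -0.066, -0.0]
contact_force: [0.4, -0.5, -1.8]
gripper_width: 0.158
time: 7.75
tool_pos: [0.4329, 0.0823, 0.0866]
tool_rot: [-0.0, 0.998, -0.066, -0.0]
contact_force: [0.2, 0.8, -1.2]
gripper_width: 0.157
t 7.75 pos [0.4329 0.0823 0.0866] d units [-0.014  0.003  1.387] turn units [-0.001  0.    -0.007] F [ 0.2  0.8 -1.2] w 0.157
[(0.57, [119.9, 229.4])]
[(0.88, [338.4, 148.9]), (0.73, [317.9, 157.2]), (0.72, [141.1, 229.4])]
[(0.82, [275.3, 312.6])]
```

View pics/c3t.png

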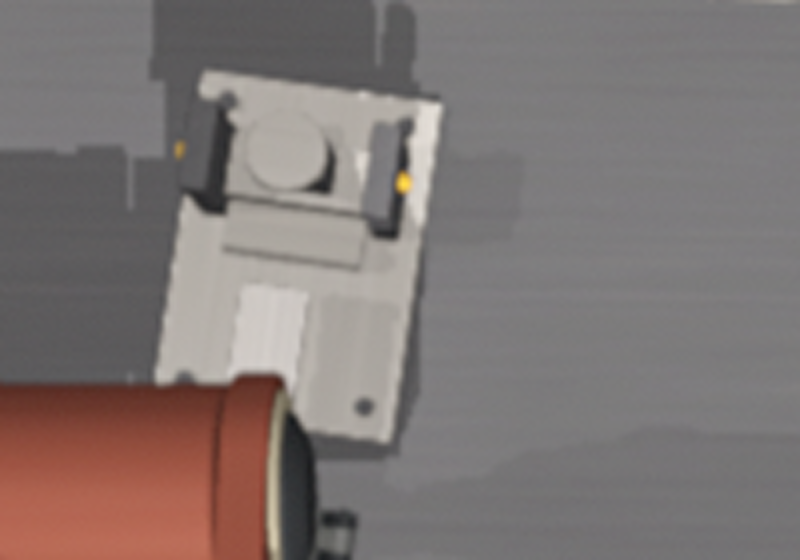

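View pics/c3s.png

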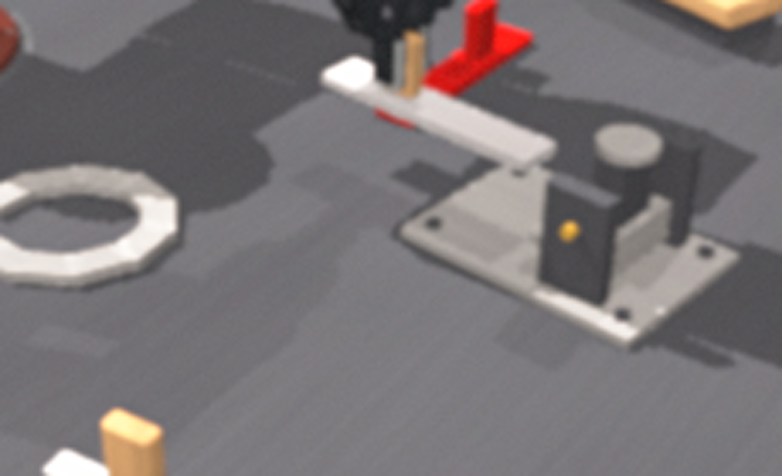

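View pics/wrist3.png

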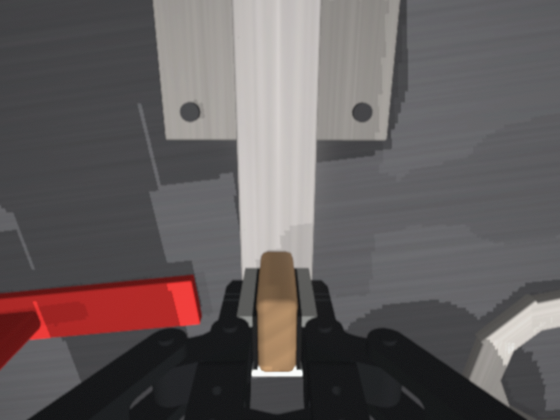

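```bash
python3 -m crank '[{"angular":[0,0,0],"delta_pos":[0,0,0.5],"gripper":0},{"angular":[0,0,0],"delta_pos":[0,0,0.5],"gripper":0},{"angular":[0,0,0],"delta_pos":[0,0,0.3],"gripper":0},{"angular":[0,0,0],"delta_pos":[0,0,0.15],"gripper":0},{"angular":[0,0,0],"delta_pos":[0,0,0],"gripper":0},{"angular":[0,0,0],"delta_pos":[0,0,0],"gripper":0}]'
python3 -m crank '[{"angular":[0,0,0],"delta_pos":[0,0,0.05],"gripper":0},{"angular":[0,0,0],"delta_pos":[0,0,0],"gripper":0}]'
python3 - <<'E'
from h import *
need((.4325,.0823,.041),-.131)
im=grab_frame('scene')[:,:,::-1][140:280,200:430]
cv2.imwrite('pics/c4s.png',cv2.resize(im,None,fx=3.4,fy=3.4,interpolation=2))
im=grab_frame('top')[:,:,::-1][80:220,150:350]
cv2.imwrite('pics/c4t.png',cv2.resize(im,None,fx=4,fy=4,interpolation=2))
E
```

```text
time: 8.8
tool_pos: [0.4334, 0.0828, 0.0435]
tool_rot: [-0.0, 0.998, -0.066, 0.0]
contact_force: [-0.5, 0.3, -1.5]
gripper_width: 0.155
time: 9.05
tool_pos: [0.4331, 0.0828, 0.0418]
tool_rot: [-0.0, 0.998, -0.066, 0.0]
contact_force: [-0.2, -0.4, -1.1]
gripper_width: 0.154
t 9.05 pos [0.4331 0.0828 0.0418] d units [-0.016  0.018  0.025] turn units [-0.002 -0.003 -0.005] F [-0.2 -0.4 -1.1] w 0.154
```

View pics/c4s.png

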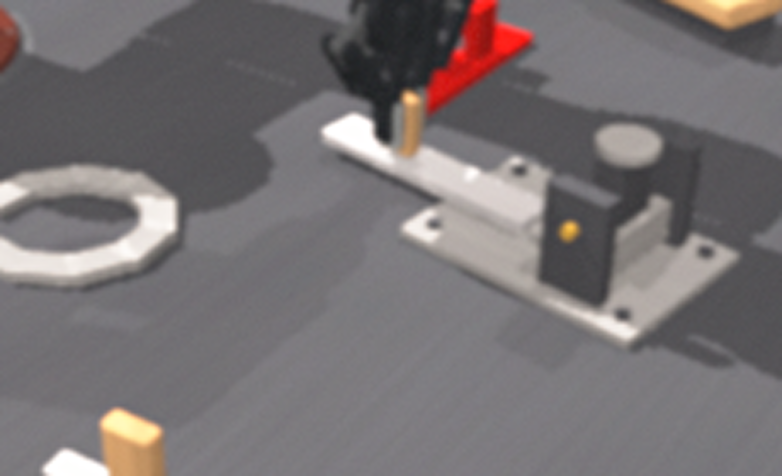

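View pics/c4t.png

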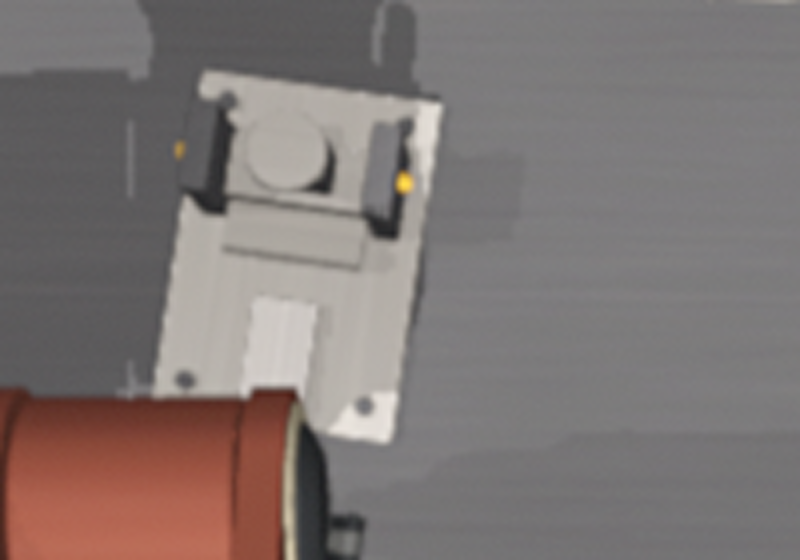

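```bash
python3 -m crank '[{"angular":[0,0,0],"delta_pos":[0,0,0.03],"gripper":0},{"angular":[0,0,0],"delta_pos":[0,0,0],"gripper":0},{"angular":[0,0,0],"delta_pos":[0,0,0],"gripper":0}]'; python3 -m crank '[{"angular":[0,0,0],"delta_pos":[0,0,0.02],"gripper":0},{"angular":[0,0,0],"delta_pos":[0,0,0],"gripper":0}]'
```

```text
time: 9.52
tool_pos: [0.4332, 0.0828, 0.041]
tool_rot: [-0.0, 0.998, -0.066, 0.0]
contact_force: [-2.5, -0.0, 1.7]
gripper_width: 0.156
time: 9.78
tool_pos: [0.4332, 0.0829, 0.0409]
tool_rot: [-0.0, 0.998, -0.066, -0.0]
contact_force: [-4.1, 0.4, 7.4]
gripper_width: 0.155
```

```bash
python3 -m crank '[{"angular":[0,0,0],"delta_pos":[0.2,0,-0.015],"gripper":0},{"angular":[0,0,0],"delta_pos":[0.2,0,0],"gripper":0},{"angular":[0,0,0],"delta_pos":[0.2,0,0],"gripper":0},{"angular":[0,0,0],"delta_pos":[0.2,0,0],"gripper":0},{"angular":[0,0,0],"delta_pos":[0.2,0,0],"gripper":0}]'; python3 -m crank '[{"angular":[0,0,0],"delta_pos":[0.2,0,0],"gripper":0},{"angular":[0,0,0],"delta_pos":[0.2,0,0],"gripper":0},{"angular":[0,0,0],"delta_pos":[0.2,0,0],"gripper":0}]'
```

```text
time: 10.4
tool_pos: [0.463, 0.0789, 0.041]
tool_rot: [-0.0, 0.998, -0.066, -0.0]
contact_force: [-5.4, 0.9, 7.4]
gripper_width: 0.152
time: 10.78
tool_pos: [0.478, 0.077, 0.0409]
tool_rot: [-0.0, 0.998, -0.066, -0.005]
contact_force: [-14.3, 1.9, 14.9]
gripper_width: 0.158
```

```bash
python3 -m crank '[{"angular":[0,0,0],"delta_pos":[0.2,0,-0.015],"gripper":0},{"angular":[0,0,0],"delta_pos":[0.2,0,0],"gripper":0},{"angular":[0,0,0],"delta_pos":[0.2,0,0],"gripper":0}]'
python3 - <<'E'
from h import *
need((.606-.085*.9914,.0594+.085*.1306,.041),-.131)
im=grab_frame('scene')[:,:,::-1][140:280,200:430]
cv2.imwrite('pics/c5s.png',cv2.resize(im,None,fx=3.4,fy=3.4,interpolation=2))
cv2.imwrite('pics/w5.png',grab_frame('wrist')[:,:,::-1])
E
```

```text
time: 11.15
tool_pos: [0.4965, 0.0745, 0.0409]
tool_rot: [-0.0, 0.998, -0.066, -0.003]
contact_force: [-12.0, 0.9, 12.4]
gripper_width: 0.158
t 11.15 pos [0.4965 0.0745 0.0409] d units [ 0.85   0.022 -0.009] turn units [ 0.002  0.076 -0.002] F [-12.    0.9  12.4] w 0.158
```

View pics/c5s.png

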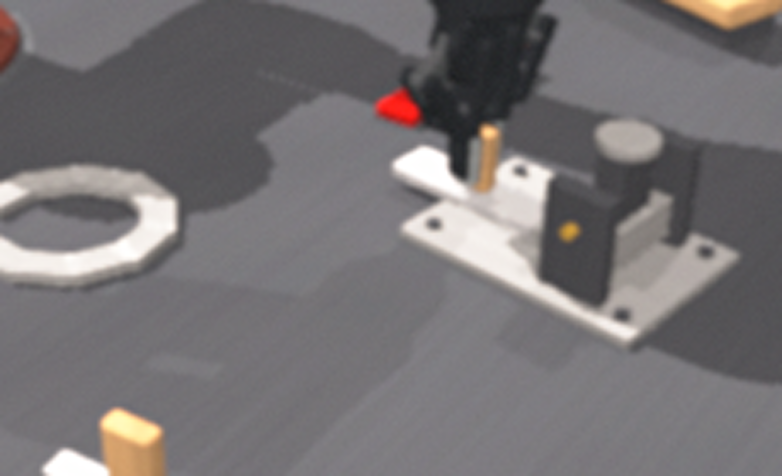

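View pics/w5.png

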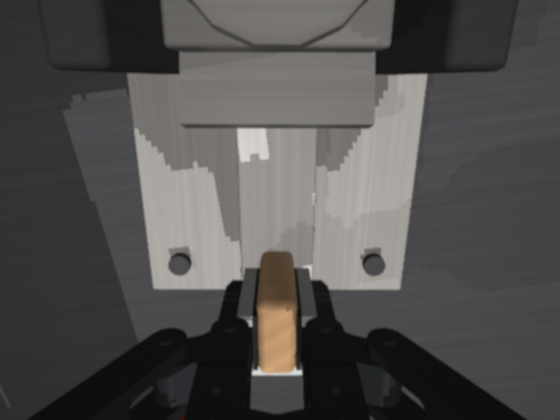

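```bash
python3 -m crank '[{"angular":[0,0,0],"delta_pos":[0.2,0,-0.01],"gripper":0},{"angular":[0,0,0],"delta_pos":[0.2,0,0],"gripper":0},{"angular":[0,0,0],"delta_pos":[0.2,0,0],"gripper":0},{"angular":[0,0,0],"delta_pos":[0.2,0,0],"gripper":0},{"angular":[0,0,0],"delta_pos":[0.25,0,0],"gripper":0},{"angular":[0,0,0],"delta_pos":[0,0,0],"gripper":0}]'
python3 - <<'E'
from h import *
need((.606-.078*.9914,.0594+.078*.1306,.041),-.131)
im=grab_frame('scene')[:,:,::-1][140:280,200:430]
cv2.imwrite('pics/c6s.png',cv2.resize(im,None,fx=3.4,fy=3.4,interpolation=2))
E
```

```text
time: 12.0
tool_pos: [0.5292, 0.0701, 0.0409]
tool_rot: [-0.0, 0.998, -0.066, -0.001]
contact_force: [-3.0, 1.2, 4.1]
gripper_width: 0.155
t 12.0 pos [0.5292 0.0701 0.0409] d units [-0.014  0.018 -0.003] turn units [-0.     0.028 -0.004] F [-3.   1.2  4.1] w 0.155
```

View pics/c6s.png

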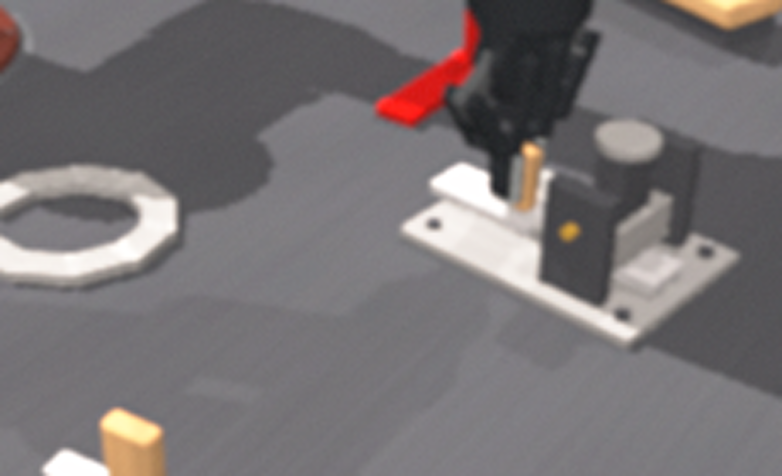

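```bash
python3 -m crank '[{"angular":[0,0,0],"delta_pos":[0,0,0],"gripper":0.6},{"angular":[0,0,0],"delta_pos":[0,0,0],"gripper":0.6},{"angular":[0,0,0],"delta_pos":[0,0,0],"gripper":0.6},{"angular":[0,0,0],"delta_pos":[0,0,0],"gripper":0.6},{"angular":[0,0,0],"delta_pos":[0,0,0],"gripper":0.6}]'; python3 -m crank '[{"angular":[0,0,0],"delta_pos":[0,0,-0.3],"gripper":0.6},{"angular":[0,0,0],"delta_pos":[0,0,-0.7],"gripper":0.6},{"angular":[0,0,0],"delta_pos":[0,0,-0.9],"gripper":0.6},{"angular":[0,0,0],"delta_pos":[0,0,-0.9],"gripper":0.6},{"angular":[0,0,0],"delta_pos":[-0.9,0,-0.6],"gripper":0.6},{"angular":[0,0,0],"delta_pos":[-0.9,0,-0.6],"gripper":0.6},{"angular":[0,0,0],"delta_pos":[-0.9,0,0],"gripper":0.6},{"angular":[0,0,0],"delta_pos":[-0.7,0,0],"gripper":0.6},{"angular":[0,0,0],"delta_pos":[0,0,0],"gripper":0.6},{"angular":[0,0,0],"delta_pos":[0,0,0],"gripper":0.6}]'
python3 - <<'E'
from h import *
need((.606-.078*.9914,.0594+.078*.1306,.041),-.131)
a=grab_frame('scene')[:,:,::-1]; l1=landmark_of('scene','gauge_grip'); 
b=grab_frame('top')[:,:,::-1]; l2=landmark_of('top','gauge_grip'); print(l1,l2)
cv2.imwrite('pics/c7s.png',cv2.resize(a[140:280,200:430],None,fx=3.4,fy=3.4,interpolation=2))
cv2.imwrite('pics/c7t.png',cv2.resize(b[80:220,150:350],None,fx=4,fy=4,interpolation=2))
o=np.array([.606,.0594,0]);u=np.array([.9914,-.1306]);v=np.array([.1306,.9914])
for l,c in ((l1,'scene'),(l2,'top')):
    for d in l:
        p=onz(c,d['pixel'],.042)-o; print(c,d['conf'],p[:2]@u,p[:2]@v)
E
```

```text
time: 12.68
tool_pos: [0.5297, 0.07, 0.0413]
tool_rot: [-0.0, 0.998, -0.066, 0.0]
contact_force: [0.9, -1.2, -0.3]
gripper_width: 0.599
time: 13.92
tool_pos: [0.4292, 0.0833, 0.162]
tool_rot: [-0.0, 0.998, -0.066, 0.001]
contact_force: [-0.1, -0.7, -0.5]
gripper_width: 0.604
t 13.925 pos [0.4292 0.0833 0.162 ] d units [3.34  0.02  4.037] turn units [-0.003 -0.017 -0.005] F [-0.1 -0.7 -0.5] w 0.604
[{'pixel': [139.3, 228.0], 'conf': 0.9}, {'pixel': [338.6, 146.9], 'conf': 0.73}, {'pixel': [350.5, 191.2], 'conf': 0.63}] [{'pixel': [220.5, 160.3], 'conf': 0.81}, {'pixel': [400.2, 304.5], 'conf': 0.69}]
scene 0.9 -0.28447567588313866 -0.3888651536659705
scene 0.73 -0.22840401017444273 0.14629668661515388
scene 0.63 -0.07494738193738285 -0.007201872184257734
top 0.81 -0.07244884002671415 -0.002787812866754291
top 0.69 -0.2941858331830796 -0.37943039040163
```

View pics/c7s.png

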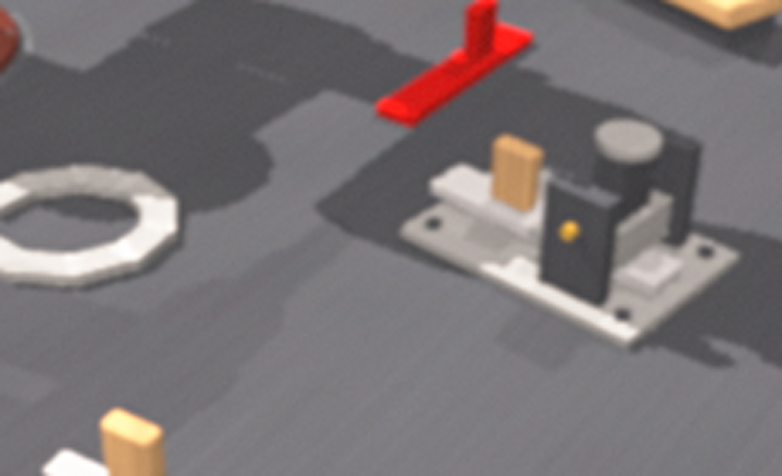

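View pics/c7t.png

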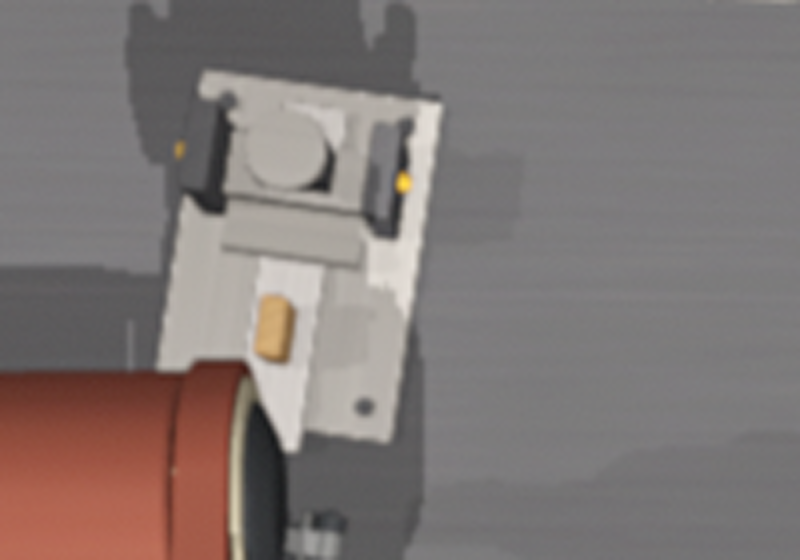

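Run:
```python
from plant import *
print(job_done())
```

```text
the job is handed in; nothing more can be done
None
```

The middle-sized gauge is lying released in the gap with its tip out beyond the far side of the die, and I handed the job in at about 14 s. I picked it by blade width: it measured about 35 × 172 mm in the top picture, against 26 and 54 mm for the other two. I gripped its wooden handle, laid the blade on the base plate in front of the posts and slid it straight in. The highest forces I read were about 14 N drag and 15 N vertical.

- **Position:** the two cameras put the handle point at about x = -0.074 m, y = -0.003 to -0.007 m in the gap frame, both inside the limits. The arm's own pose at release gave x = -0.078 m, so the two agree within about 4 mm.
- **Lie and contact:** the gauge lies flat in the last pictures. The gripper is open and clear of everything, with contact force near zero.
- **Die lift:** I did not measure this directly. It follows from the 9 mm blade, lying flat, being visible past the die in a 6 mm gap. A 3 mm rise is only about one pixel in the pictures, so they neither confirm nor contradict it.

The red look-alikes stayed where they were.

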